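Set the shoe-care trolley ready for brown shoes

TASK

Get the trolley ready for polishing brown shoes: with the blue-backed brush, not with your fingers, sweep all the dried clay off the bamboo board into the catch tray at its end, and leave the brush standing on its bristles on the cleared board. Put every polish tin that stands on the trolley top flat on the turntable, within the ring of posts, and by pushing the posts on its rim turn the turntable until the brown tin faces the front, squarely behind the white label plate. Do not handle the brown tin itself, which already stands on the turntable, and leave the two shoe trees alone.

Things in the scene. Friction and masses are not known exactly. Their poses are not given: they have to be found in the camera images.
- turntable: fixed base of the bamboo lazy-susan turntable; origin on the turning axis at the level of the trolley top (z = 0), z up. Its own -x side is the front: there a wooden tongue 44 mm wide and 12 mm high sticks out 40 mm beyond the disc. On it turns a round bamboo disc 320 mm across, its flat top 43 mm above the trolley
- label_plate (a point): middle of the white label plate on the end of the base's tongue, 183 mm from the turning axis, on the front side (roughly towards the robot), 14 mm above the trolley top
- disc (a joint): angle of the disc in its base, rad, counter-clockwise from above, no stops; 0.07 N m of friction holds it still when not pushed. Eight upright wooden dowel posts, 12 mm thick, 45 mm tall (tops 88 mm above the trolley), stand on its rim 150 mm from the axis, at angles q + k*45 degrees from the base's +x axis (k = 0..7, q this value). What stands on the disc turns with it
- brown_tin: round flat polish tin with a dark brown lid, 61 mm across and 30 mm high, 66 to 143 g, origin at the centre of its underside, z up; stands loose on the disc 57 to 107 mm from the axis, towards the back
- black_tin: round flat polish tin with a black lid, 61 mm across and 30 mm high, about 110 g, origin at the centre of its underside, z up; it stands on the trolley top at the start, or is absent (None)
- red_tin: round flat polish tin with a red lid, 61 mm across and 30 mm high, about 110 g, origin at the centre of its underside, z up; it stands on the trolley top at the start, or is absent (None)
- yellow_tin: round flat polish tin with a yellow lid, 61 mm across and 30 mm high, about 110 g, origin at the centre of its underside, z up; it stands on the trolley top at the start, or is absent (None)
- board: bamboo board and catch tray, fixed; origin at trolley top level (z = 0), z up. Flat top 55 mm up, from -170 to +60 mm along its own x, 220 mm wide between two side rails (12 mm thick, 16 mm above the top); both ends open. Beyond the +x end (away from the robot) lies the open grey tray: x from +61 to +156 mm, 238 mm wide, walls 4 mm thick, 45 mm high
- catch_tray (a point): centre of the catch tray's inner floor, 4 mm above the trolley top; axes as the board's; the inside measures 87 mm (x) by 230 mm (y)
- brush: scrubbing brush with white nylon bristles and blue plastic back, 160 to 260 g, standing on its bristles on the trolley; origin at the centre of its underside (bristle tips), z up, its length along its own y. Bristle block 46 x 142 mm, 30 mm high, stiff; back 56 x 150 mm, from 29 to 43 mm up; on top a straight grip ridge 24 mm wide (x), 100 mm long (y), from 42 to 74 mm up
- clod1: lump of dried red-brown clay, about 46 x 35 mm and 18 mm thick, 40 g, hard, lying on the board's top; origin at its centre; may be absent (None)
- clod2: lump of dried red-brown clay, about 46 x 35 mm and 18 mm thick, 40 g, hard, lying on the board's top; origin at its centre; may be absent (None)
- clod3: lump of dried red-brown clay, about 46 x 35 mm and 18 mm thick, 40 g, hard, lying on the board's top; origin at its centre; may be absent (None)
- clod4: lump of dried red-brown clay, about 46 x 35 mm and 18 mm thick, 40 g, hard, lying on the board's top; origin at its centre; may be absent (None)
- clod5: lump of dried red-brown clay, about 46 x 35 mm and 18 mm thick, 40 g, hard, lying on the board's top; origin at its centre; may be absent (None)
- shoe_tree_a: wooden shoe tree, 230 mm long, 64 mm wide, 71 mm high, lying crosswise beyond the work; bystander; origin under its middle
- shoe_tree_b: second wooden shoe tree, like the first; bystander; origin under its middle
Not all that is in view belongs to the job. There is more than one size of the brown_tin; the job needs the smallest.

How it is judged (in metres and radians):
At the end, for the whole second after the job is handed in: All clay lies in the catch tray; the brush stands level on the board; every tin stands upright on the disc, centres within 127 mm of its axis; the brown tin is in front, within 22 mm of the line from the axis to the label plate and 45 mm or more from the axis; the disc is at rest (x of clod1 in the frame of catch_tray between -0.048 and 0.048 m and y of clod1 in the frame of catch_tray between -0.118 and 0.118 m and z of each of clod1, clod2, clod3, clod4, clod5 in the frame of catch_tray below 0.042 m and x of clod2 in the frame of catch_tray between -0.048 and 0.048 m and y of clod2 in the frame of catch_tray between -0.118 and 0.118 m and x of clod3 in the frame of catch_tray between -0.048 and 0.048 m and y of clod3 in the frame of catch_tray between -0.118 and 0.118 m and x of clod4 in the frame of catch_tray between -0.048 and 0.048 m and y of clod4 in the frame of catch_tray between -0.118 and 0.118 m and x of clod5 in the frame of catch_tray between -0.048 and 0.048 m and y of clod5 in the frame of catch_tray between -0.118 and 0.118 m and x of brush in the frame of board between -0.165 and 0.05 m and y of brush in the frame of board between -0.1 and 0.1 m and z of brush in the frame of board between 0.048 and 0.062 m and angle between brush's own z axis and vertical below 0.1 rad and horizontal distance between each of black_tin, red_tin, yellow_tin, brown_tin and turntable below 0.127 m and z of black_tin in the frame of turntable between 0.036 and 0.05 m and angle between each of black_tin, red_tin, yellow_tin, brown_tin's own z axis and vertical below 0.12 rad and z of red_tin in the frame of turntable between 0.036 and 0.05 m and z of yellow_tin in the frame of turntable between 0.036 and 0.05 m and z of brown_tin in the frame of turntable between 0.036 and 0.05 m and y of brown_tin in the frame of turntable between -0.022 and 0.022 m and x of brown_tin in the frame of turntable below -0.045 m and velocity of joint disc between -0.08 and 0.08 rad/s); the robot touches nothing.
It fails at once if the fingers handle the brown tin (contact force between the fingers and brown_tin above 1 N).
It fails at once if the fingers touch the clay (contact force between the fingers and clod1 above 1 N or contact force between the fingers and clod2 above 1 N or contact force between the fingers and clod3 above 1 N or contact force between the fingers and clod4 above 1 N or contact force between the fingers and clod5 above 1 N).
It fails at once if a shoe tree is disturbed (distance of any of shoe_tree_a, shoe_tree_b from where it was at the start of the episode above 0.03 m).
Of clod1, clod2, clod3, clod4, clod5 only 3 to 5 are there at a start; the rules pass over those that are not, and their reading is None.
Of black_tin, red_tin, yellow_tin only 2 to 3 are there at a start; the rules pass over those that are not, and their reading is None.
At some moment in a run one of brush, clod1, clod2, clod3, clod4, clod5, black_tin, red_tin, yellow_tin may be knocked a few centimetres aside while the robot is not near it.
It also fails if it takes over 210 s, if anything falls off the work surface, if the arm or the gripper's body presses on something with over 40 N, if the wrist force passes 120 N, or if a joint passes its speed limit or range.

ROBOT

A 6-joint arm with a two-finger parallel gripper is mounted at the origin on the work surface. World frame = base frame: x ahead of the robot, y to its left, z up, the work surface at z = 0. Lengths are in mm, angles in rad, forces in N, time in s.
With the tool pointing down it reaches from about 350 to 875 mm from the base axis. Payload 4.2 kg.
Tool frame: the origin (TCP) lies midway between the tips of the shut fingers; the grasp point (between the pads) lies 19 mm behind it; z points along the fingers, y is the line along which they close (so a half turn about z gives the same grasp; the last joint's range is limited). The gripper opens to 85 mm and grips with 20 to 120 N. Pads are 22 mm wide; open, the fingers measure 114 mm over their backs; the gripper's body (76 mm by 85 mm) begins 54 mm behind the grasp point. The pads swing forward as they close: fully open they stand 13 mm farther back than shut.
Start: joints at [-0.99, 0.385, 0.008, 0, -1.194, -0.259], TCP at [197.687, -592.89, 231.312] pointing down, gripper open.
Joint ranges: [-3.14, 3.14], [-1.21, 2.06], [-1.07, 1.41], [-3.16, 2.05], [-2.99, -0.16], [-3.1, 3.1]. Speed limits (rad/s): [2.79, 2.79, 3.14, 3.14, 3.14, 3.14].

INTERFACE

Orientations are given as a unit quaternion [x, y, z, w].
In Python, from bench import read_state, get_image, job_done gives the robot as it stands.
- The arm moves only by the shell command python3 -m jog 'ROWS'. ROWS is JSON, a list of rows, each a list of 3 entries, a list of its own where there are three numbers: the shift along the world's x, y, z scaled (see below), then the turn, a rotation vector about the world's x, y, z scaled (see below), then the gripper's target within -1 to 1 (shut at 1, half-way at 0, fully open at -1). In form: [[[x, y, z], [wx, wy, wz], claw], ...]. A call has 1 to 20 rows; each row is the pose to reach, as a shift and turn from the pose commanded when the call began; what a row does not reach only later rows make up. The controller multiplies each number of a shift by 10 cm and each number of a turn by 120 degrees. A row lasts 1/10 s, in which the tool goes at most 50 mm and 8.59 degrees, less where a joint would pass 70% of its speed; a pose out of reach is approached as far as the arm can. A call with a number of a shift or a turn outside -1 to 1 is refused whole. A call with a gripper value outside its range is refused whole. The fingers move at their own pace and stop on an object; the grip force is fixed at half the most. Time passes only in rows, so rows that repeat a pose let the fingers close. It gives the time, the measured TCP pose, the force, the opening and the grip force at its end, in the units of the state.
- read_state(): the state, without advancing time (a new reading comes with each control period).
- get_image(name): name is "scene" or "top" or "wrist"; returns a dict with "frame" (420x560x3 uint8, red, green, blue), "range_z" (420x560 float32, mm along the optical axis (not along the pixel's ray), 0 where there is no reading), "fx", "fy", "cx", "cy" (pixels), "R" (3x3) and "t" (3): a world point X has camera coordinates R X + t. Camera axes: x right, y down, z forward; pixel columns grow to the right and rows downward; lengths in mm; the calibration is good to about 2 mm. A picture is of the moment at which its call begins.
- job_done(): hands the job in; it is judged then, once.
The state is a dict: "clock": time; "joints": joint angles; "joint_vel": joint speeds; "joint_efforts": joint torques, N m; "position": TCP position; "ee_rot": TCP orientation; "contact_force": force on the tool from outside, world axes, zero at the start; "wrist_torque": the same for the moment, N m; "gripper_width": finger opening in mm; "grasp_force": force on a finger pad.
Only numpy, scipy, OpenCV 4.12 (cv2) and the standard library are available. Lean on these libraries where they do the work, as an engineer would, in place of code of your own. Each camera call takes 0.05 s, during which the arm holds its last target. There are 200 camera calls.

## Working session

There is one attempt and no reset: what is moved stays moved. The work goes in short steps, Python scripts to look and compute and a shell command to move; the robot and the scene stay as the last step left them, time stands still between calls to the robot, and variables do not carry over. Pictures are saved under pics/ and viewed, at most 14 in all, crops included, and the job is handed in when it is done.

```bash
mkdir -p pics; ls; cat > h.py <<'E'
import numpy as np, cv2
from bench import read_state, get_image
def cloud(im):
    z=im["range_z"]; h,w=z.shape; u,v=np.meshgrid(np.arange(w),np.arange(h))
    P=np.stack([(u-im["cx"])/im["fx"]*z,(v-im["cy"])/im["fy"]*z,z],-1)
    W=(P-np.array(im["t"]))@np.array(im["R"]); W[z==0]=np.nan
    return W
def save(im,n,crop=None,s=1):
    f=im["frame"][...,::-1]
    if crop: a,b,c,d=crop; f=f[b:d,a:c]
    cv2.imwrite("pics/"+n,cv2.resize(np.ascontiguousarray(f),None,fx=s,fy=s,interpolation=cv2.INTER_CUBIC))
E
python3 - <<'E'
from h import *
s=read_state(); print(s)
for n in("top","scene"):
    im=get_image(n); save(im,n+"0.png",s=1.4); np.savez("/tmp/"+n,W=cloud(im),f=im["frame"]); print(n,im["fx"],im["cx"],im["R"],im["t"])
E
```

```text
pics
{'clock': 0.0, 'joints': array([-9.90407062e-01,  3.85560311e-01,  6.62392063e-03, -4.71061013e-04,
       -1.19399931e+00, -2.58600952e-01]), 'joint_vel': array([ 0.00158549,  0.0011559 , -0.00029347, -0.00040955, -0.00062006,
        0.0006173 ]), 'joint_efforts': array([-1.78187300e-03, -3.92290699e+01,  1.88396287e+01,  4.18608874e+00,
       -4.64877550e-03, -1.25229883e-05]), 'position': array([ 197.4924702 , -592.36402476,  230.22271659]), 'ee_rot': array([-1.60115008e-01,  9.87097762e-01,  1.06610230e-03, -2.35748761e-04]), 'contact_force': array([ 0.98298303, -0.4543897 ,  0.67213687]), 'wrist_torque': array([ 0.00460074,  0.0506476 , -0.00371254]), 'grasp_force': 0.0, 'gripper_width': 85.68593272578231}
top 486.43383683049046 271.3128966854635 [[-1.60082067e-02 -9.99871631e-01  6.77552930e-04]
 [-9.82606704e-01  1.56063989e-02 -1.85041902e-01]
 [ 1.85007575e-01 -3.62795708e-03 -9.82730398e-01]] [-136.27650332  546.78022742 1230.58017034]
scene 453.3850695170757 270.42012361864323 [[ 0.16422723  0.98638212  0.00892896]
 [ 0.7053259  -0.11109522 -0.70012373]
 [-0.68959756  0.12127721 -0.71396571]] [  24.55917712 -341.79079186 2024.08907529]
```

View pics/top0.png

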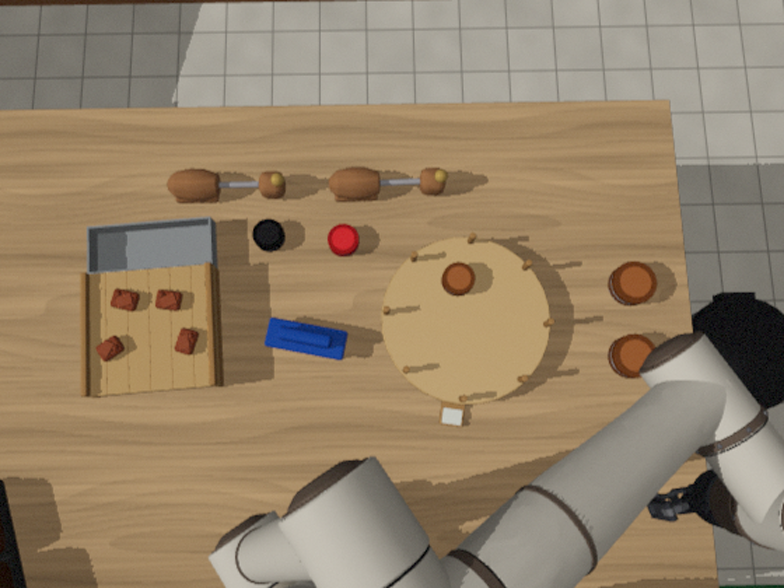

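View pics/scene0.png

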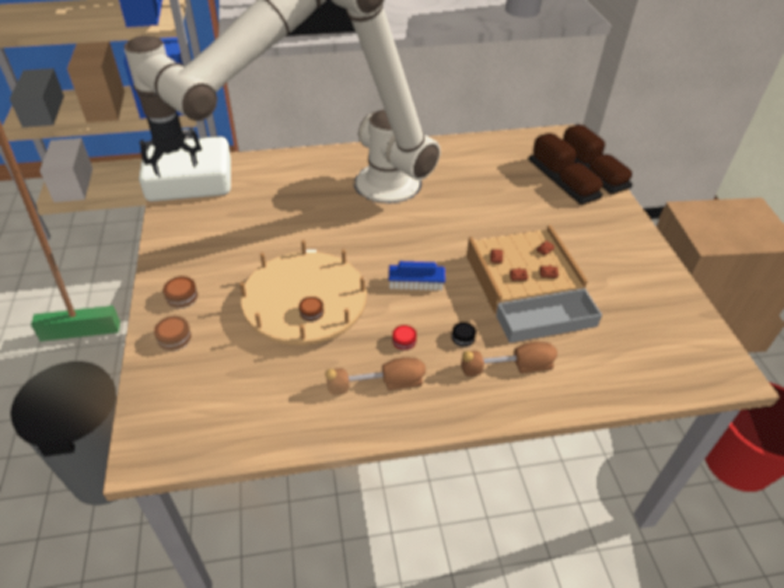

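Top view (784x588): the black tin is at (268,235) and the red one at (343,240). I see no yellow tin. The brush is at (306,338) and four clods lie at (124,299), (168,299), (186,340) and (110,348). Possible brown tins: small on the disc (458,278), and two larger ones at (633,282) and (633,355). I choose the one on the disc, which I won't touch anyway. The label plate is at (453,416).

```bash
cat > loc.py <<'E'
from h import *
def loc(W,f,show=True):
    hsv=cv2.cvtColor(f,cv2.COLOR_RGB2HSV); H,S,V=[hsv[...,i].astype(int) for i in range(3)]
    X,Y,Z=W[...,0],W[...,1],W[...,2]; out={}
    ws=(X>300)&(X<900)&(abs(Y)<650)
    def comps(name,m,amin):
        n,l,st,c=cv2.connectedComponentsWithStats(m.astype(np.uint8))
        for i in range(1,n):
            if st[i,4]>=amin:
                q=W[l==i]; (cx,cy),r=cv2.minEnclosingCircle(q[:,:2].astype(np.float32)); rr=cv2.minAreaRect(q[:,:2].astype(np.float32))
                print(name,st[i,4],"px",c[i].round(),"med",np.nanmedian(q,0).round(1),"circ",round(cx,1),round(cy,1),round(r,1),"rect",np.round(rr[0],1),np.round(rr[1],1),round(rr[2],1))
    lid=lambda lo:(Z>lo)
    comps("red",ws&lid(22)&((H<6)|(H>174))&(S>200)&(V>130),60)
    comps("black",ws&(Z>24)&(Z<90)&(V<40)&(Y>-350),60)
    comps("yellow",ws&lid(15)&(H>22)&(H<35)&(S>180)&(V>120),30)
    comps("blue",ws&lid(20)&(H>100)&(H<130)&(S>120),100)
    comps("brown",ws&(Z>24)&(Z<100)&((H<12)|(H>174))&(S>140)&(V<200),60)
    comps("white",ws&(S<30)&(V>170)&(Z<40),20)
    comps("grid tray",ws&(Z>30)&(Z<70)&(S<60)&(V<170)&(Y>150),60)
    comps("posts",ws&(Z>78)&(Z<105)&(X>350)&(Y<100)&(Y>-400),3)
E
python3 - <<'E'
from loc import *
d=np.load("/tmp/top.npz"); W,f=d["W"],d["f"]; loc(W,f)
m=(W[...,2]>50)&(W[...,2]<62)&(W[...,1]>150)&(W[...,0]>350)
q=W[m]; print("board",cv2.minAreaRect(q[:,:2].astype(np.float32)))
m=(W[...,2]>66)&(W[...,2]<80)&(W[...,1]>150)&(W[...,0]>350)
q=W[m]; print("rails",[cv2.minAreaRect(p[:,:2].astype(np.float32)) for p in (q[q[:,1]>330],q[q[:,1]<330])])
m=(W[...,2]>38)&(W[...,2]<48)&(W[...,1]<80)&(W[...,1]>-330)&(W[...,0]>350)
q=W[m]; print("disc",cv2.minEnclosingCircle(q[:,:2].astype(np.float32)),np.median(q[:,2]))
m=(W[...,2]>55)&(W[...,0]>700)&(W[...,0]<900); q=W[m]; print("trees",q.min(0),q.max(0))
E
```

```text
red 281 px [245. 170.] med [653.8 -74.9  30.2] circ 653.6 -74.1 29.2 rect [653.4 -75. ] [54.6 54.7] 89.5
black 369 px [191. 167.] med [665.   71.4  29.9] circ 665.0 71.4 31.0 rect [665.5  70.2] [60.1 56.2] 42.5
blue 1134 px [218. 241.] med [456.8  -6.5  43.8] circ 458.2 -3.5 76.9 rect [460.   -3.7] [148.7  54.1] 78.2
brown 232 px [245. 171.] med [649.  -75.3  30.1] circ 653.6 -74.3 31.1 rect [653.  -74.7] [59.8 58.3] 25.0
brown 231 px [ 89. 214.] med [532.4 326.6  72.9] circ 532.7 328.9 26.2 rect [534.3 328.7] [46.9 35.5] 73.8
brown 221 px [120. 214.] med [531.  246.2  73.1] circ 534.7 250.2 29.6 rect [532.4 250.2] [51.8 34.8] 79.6
brown 211 px [133. 243.] med [454.9 210.   72.7] circ 456.0 214.0 25.5 rect [454.6 211.6] [36.2 43.9] 81.1
brown 211 px [ 78. 248.] med [443.7 349.4  72.4] circ 445.8 353.8 27.0 rect [446.1 352.1] [38.9 42.4] 34.9
brown 64 px [446. 262.] med [ 391.3 -593.3   41.2] circ 399.3 -601.8 28.8 rect [ 395.8 -597.9] [57.1 23.9] 41.8
white 127 px [322. 297.] med [ 312.2 -274.4   13.4] circ 312.4 -275.3 20.3 rect [ 314.1 -275.7] [34.5 26. ] 86.9
grid tray 475 px [103
[... 427 characters left out ...]
ts 19 px [290. 264.] med [ 394.3 -189.4   87.5] circ 394.6 -189.5 5.6 rect [ 394.4 -189.4] [10.   9.9] 88.3
posts 11 px [373. 270.] med [ 376.  -397.    85.3] circ 375.1 -397.3 4.3 rect [ 375.1 -397.2] [8.5 4.3] 18.5
board ((575.0466918945312, 282.89849853515625), (427.59259033203125, 240.73196411132812), 2.160227060317993)
rails [((473.3316650390625, 365.75897216796875), (227.95945739746094, 81.3472671508789), 4.593670845031738), ((567.509765625, 253.40576171875), (401.0239562988281, 170.2841033935547), 4.196342945098877)]
disc ((568.174072265625, -130.4153594970703), 293.7509765625) 42.91446435332461
trees [ 738.63543624 -277.52974812   55.00252044] [790.02810659 255.74976766  74.98220403]
```

```bash
python3 - <<'E'
from h import *
from scipy.optimize import least_squares
d=np.load("/tmp/top.npz"); W,f=d["W"],d["f"]; X,Y,Z=W[...,0],W[...,1],W[...,2]
P=np.array([[639.7,-318.2],[606,-209.6],[504.4,-156],[394.5,-189.5],[375.1,-397.3]])
r=least_squares(lambda p:np.hypot(*(P-p).T)-150,[490,-300]); c=r.x; print("axis",c,r.fun.round(1))
L=np.array([313,-275.5])-c; print("label dist",np.hypot(*L),"front dir deg",np.degrees(np.arctan2(*L[::-1])))
a=np.degrees(np.arctan2(*(P-c).T[::-1])); print("post ang",a.round(1),(a%45).round(1))
m=(Z>66)&(Z<80)&(np.hypot(X-c[0],Y-c[1])<130); q=W[m]
cc,rr=cv2.minEnclosingCircle(q[:,:2].astype(np.float32)); print("brown",cc,rr,"polar",np.hypot(cc[0]-c[0],cc[1]-c[1]),np.degrees(np.arctan2(cc[1]-c[1],cc[0]-c[0])))
hsv=cv2.cvtColor(f,cv2.COLOR_RGB2HSV)
mb=(hsv[...,0]>100)&(hsv[...,0]<130)&(hsv[...,1]>120)&(abs(Y)<100)&(X>350)
for lo,hi in((66,82),(36,50)):
    q=W[mb&(Z>lo)&(Z<hi)]; print("brush",lo,cv2.minAreaRect(q[:,:2].astype(np.float32)),q.mean(0))
# rails
for ylo,yhi in((150,210),(350,460)):
    m=(Z>67)&(Z<76)&(Y>ylo)&(Y<yhi)&(X>330)&(X<640)&~((hsv[...,0]<12)&(hsv[...,1]>140)); n,l,st,_=cv2.connectedComponentsWithStats(m.astype(np.uint8))
    i=1+st[1:,4].argmax(); q=W[l==i]; print("rail",cv2.minAreaRect(q[:,:2].astype(np.float32)),st[i,4])
E
```

```text
axis [ 490.89751095 -304.62858813] [-0.6 -0.7 -0.8  0.2 -1.7]
label dist 180.26646679288328 front dir deg 170.70101830127723
post ang [  -5.2   39.5   84.8  129.9 -141.3] [39.8 39.5 39.8 39.9 38.7]
brown (562.9240112304688, -291.0626525878906) 30.690549850463867 polar 73.29291472890931 10.66649892723423
brush 66 ((458.3607177734375, -4.875751495361328), (98.90786743164062, 24.247177124023438), 78.26261901855469) [457.89875957  -5.7681682   72.52847184]
brush 36 ((459.6964416503906, -3.9659194946289062), (148.1183624267578, 53.457359313964844), 78.2245101928711) [458.33491275  -5.4579252   42.02925315]
rail ((486.61761474609375, 168.56129455566406), (227.2590789794922, 13.20330810546875), 4.09464693069458) 355
rail ((470.68804931640625, 398.6868591308594), (227.9655303955078, 13.756721496582031), 4.72170877456665) 359
```

```bash
for i in 1 2 3 4 5 6; do python3 -m jog '[[[0.44,0.98,0],[0,0,0.083],-1],[[0.44,0.98,0],[0,0,0.083],-1],[[0.44,0.98,0],[0,0,0.083],-1]]'; done; python3 - <<'E'
from h import *
from scipy.spatial.transform import Rotation as R
s=read_state(); y=R.from_quat(s["ee_rot"]).as_matrix()[:,1]; print(s["position"],np.degrees(np.arctan2(y[1],y[0])),s["joints"])
im=get_image("wrist"); save(im,"w1.png"); W=cloud(im); f=im["frame"]; hsv=cv2.cvtColor(f,cv2.COLOR_RGB2HSV)
mb=(hsv[...,0]>100)&(hsv[...,0]<130)&(hsv[...,1]>120)
q=W[mb&(W[...,2]>66)&(W[...,2]<82)]; print(cv2.minAreaRect(q[:,:2].astype(np.float32)))
E
```

```text
clock: 0.4
position: [242.3, -491.1, 231.0]
ee_rot: [-0.247, 0.969, 0.001, 0.0]
contact_force: [-0.1, -0.5, 0.3]
gripper_width: 85.8
grasp_force: 0.0
clock: 0.7
position: [286.5, -393.6, 231.3]
ee_rot: [-0.33, 0.944, 0.0, 0.0]
contact_force: [0.4, -0.8, -0.4]
gripper_width: 85.5
grasp_force: 0.0
clock: 1.0
position: [330.8, -296.2, 231.4]
ee_rot: [-0.411, 0.911, 0.0, 0.0]
contact_force: [0.1, -0.5, 0.4]
gripper_width: 85.1
grasp_force: 0.0
clock: 1.3
position: [375.3, -198.5, 231.5]
ee_rot: [-0.489, 0.872, -0.0, 0.0]
contact_force: [-0.2, -0.7, 0.1]
gripper_width: 85.5
grasp_force: 0.0
clock: 1.6
position: [419.6, -100.7, 231.4]
ee_rot: [-0.562, 0.827, -0.0, 0.0]
contact_force: [0.0, 0.0, 0.6]
gripper_width: 85.0
grasp_force: 0.0
clock: 1.9
position: [463.9, -2.8, 231.1]
ee_rot: [-0.632, 0.775, -0.0, 0.0]
contact_force: [0.4, -0.9, -0.6]
gripper_width: 85.5
grasp_force: 0.0
[463.90498993  -2.79576613 231.14959375] 168.34363774933533 [ 3.45933787e-01  1.07186071e-01 -3.69340578e-01  4.87371102e-04
 -1.09360821e+00 -5.49599394e-01]
((459.311767578125, -3.1761703491210938), (97.89311218261719, 23.952072143554688), 78.0150375366211)
```

View pics/w1.png

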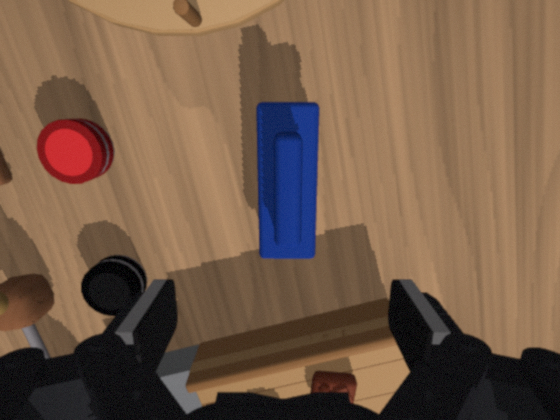

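The wrist view shows the brush at (288,180), aligned with the tool. The tins are at (75,150) and (113,283). Grasping the ridge now.

```bash
python3 -m jog '[[[-0.045,-0.01,-0.5],[0,0,0],-1],[[-0.045,-0.01,-1],[0,0,0],-1],[[-0.045,-0.01,-1],[0,0,0],-1]]' | head -2
python3 -m jog '[[[0,0,-0.4],[0,0,0],-1],[[0,0,-0.7],[0,0,0],-1],[[0,0,-0.81],[0,0,0],-1],[[0,0,-0.81],[0,0,0],-0.3],[[0,0,-0.81],[0,0,0],0.3],[[0,0,-0.81],[0,0,0],1],[[0,0,-0.81],[0,0,0],1],[[0,0,-0.81],[0,0,0],1],[[0,0,-0.81],[0,0,0],1],[[0,0,-0.81],[0,0,0],1],[[0,0,-0.81],[0,0,0],1],[[0,0,-0.81],[0,0,0],1]]'
python3 -m jog '[[[0,0,0.3],[0,0,0],1],[[0,0,0.7],[0,0,0],1],[[0,0,1],[0,0,0],1],[[0,0,1],[0,0,0],1]]'
python3 - <<'E'
from h import *
u=np.array([np.cos(np.radians(4.2)),np.sin(np.radians(4.2))]); v=np.array([-u[1],u[0]]); O=np.array([533.5,287.6])
for x,y in((-143,37),(65,37),(-143,-37),(65,-37),(-60,0)): print(x,y,O+x*u+y*v)
im=get_image("top"); from loc import loc; loc(cloud(im),im["frame"])
E
```

```text
clock: 2.25
position: [451.7, -8.8, 125.9]
clock: 3.45
position: [458.3, -5.8, 51.7]
ee_rot: [-0.631, 0.776, -0.001, 0.001]
contact_force: [0.7, -0.9, 6.8]
gripper_width: 22.9
grasp_force: 59.7
clock: 3.85
position: [459.8, -5.1, 154.5]
ee_rot: [-0.631, 0.776, -0.002, 0.004]
contact_force: [0.8, 0.4, -1.9]
gripper_width: 23.1
grasp_force: 59.9
-143 37 [388.17421646 314.02757347]
65 37 [595.61562773 329.26111847]
-143 -37 [393.59384305 240.22630215]
65 -37 [601.03525431 255.45984716]
-60 0 [473.66113137 283.20570817]
red 266 px [245. 171.] med [652.8 -75.1  30.2] circ 653.9 -73.6 29.7 rect [654.8 -75. ] [54.8 57.6] 89.9
black 360 px [191. 167.] med [664.6  70.1  30. ] circ 664.8 71.3 30.5 rect [665.2  70.5] [59.5 55.7] 37.8
blue 536 px [231. 240.] med [445.6 -47.5 146.1] circ 452.6 -40.4 41.8 rect [449.2 -41.2] [67.6 61.4] 77.4
brown 222 px [245. 171.] med [649.1 -75.2  30. ] circ 653.3 -74.2 31.0 rect [653.7 -73.8] [57.4 60.8] 89.0
brown 113 px [445. 202.] med [ 552.6 -605.8   41.3] circ 556.6 -611.4 30.3 rect [ 553.9 -611.1] [49.8 46.4] 61.2
brown 231 px [ 89. 214.] med [532.7 326.1
[... 365 characters left out ...]
 [ 314.2 -275.9] [34.5 25.9] 87.5
grid tray 487 px [103. 167.] med [680.7 316.   41.7] circ 643.4 296.3 127.6 rect [643.9 296.5] [ 94.4 240.3] 3.9
posts 18 px [337. 169.] med [ 639.2 -317.6   86.6] circ 639.9 -319.0 5.9 rect [ 639.1 -318.2] [ 9.8 10. ] 2.4
posts 19 px [296. 182.] med [ 605.  -209.6   86.9] circ 606.2 -209.4 6.2 rect [ 605.9 -208.5] [ 8.2 11.9] 88.9
posts 18 px [276. 221.] med [ 503.9 -156.2   86.8] circ 504.5 -155.9 5.5 rect [ 504.4 -156.2] [10.4  9.4] 83.7
posts 20 px [290. 264.] med [ 394.4 -189.4   87.2] circ 394.6 -189.5 5.6 rect [ 394.6 -189.4] [10.1 10. ] 88.4
posts 11 px [373. 270.] med [ 375.9 -397.2   87.2] circ 376.0 -398.8 5.2 rect [ 376.4 -396.7] [ 4.2 10.4] 80.0
```

```bash
for i in 1 2 3; do python3 -m jog '[[[-0.11,0.41,0],[0,0,0.022],1],[[-0.22,0.82,0],[0,0,0.044],1],[[-0.22,0.82,0],[0,0,0.044],1]]'|head -2; done; python3 -m jog '[[[0,0,0],[0,0,0],1],[[0,0,0],[0,0,0],1],[[0,0,0],[0,0,0],1]]'; python3 - <<'E'
from h import *
from scipy.spatial.transform import Rotation as R
s=read_state(); y=R.from_quat(s["ee_rot"]).as_matrix()[:,1]; print(s["position"],np.degrees(np.arctan2(y[1],y[0])),s["joints"])
im=get_image("scene"); save(im,"s2.png",(300,130,460,260),4)
E
```

```text
clock: 4.2
position: [433.4, 78.7, 148.8]
clock: 4.5
position: [412.1, 160.8, 149.0]
clock: 4.8
position: [390.6, 242.8, 149.2]
clock: 5.1
position: [391.1, 238.7, 149.7]
ee_rot: [0.731, -0.682, -0.0, 0.001]
contact_force: [-0.0, -0.5, -2.1]
gripper_width: 22.8
grasp_force: 59.9
[391.08643574 238.6791593  149.7431914 ] -176.07325390885805 [ 9.04129842e-01  1.85964097e-01 -5.03432132e-01 -1.82833360e-04
 -8.83048689e-01 -8.35478332e-01]
```

View pics/s2.png

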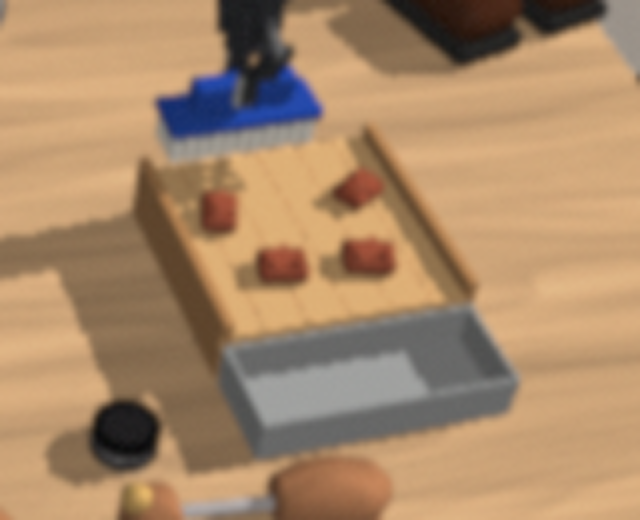

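```bash
python3 -m jog '[[[0,0,-0.2],[0,0,0],1],[[0,0,-0.4],[0,0,0],1],[[0,0,-0.44],[0,0,0],1],[[0,0,-0.44],[0,0,0],1]]'
for i in 1 2 3; do python3 -m jog '[[[0.14,0.01,0],[0,0,0],1],[[0.28,0.021,0],[0,0,0],1],[[0.42,0.031,0],[0,0,0],1],[[0.56,0.042,0],[0,0,0],1],[[0.70,0.052,0],[0,0,0],1]]'; done
python3 -m jog '[[[0,0,0],[0,0,0],1],[[0,0,0],[0,0,0],1]]'
python3 -m jog '[[[-0.2,0,0.2],[0,0,0],1],[[-0.5,0,0.5],[0,0,0],1],[[-1,0,0.5],[0,0,0],1],[[-1,0,0.5],[0,0,0],1],[[-1,0,0.5],[0,0,0],1]]'|head -2
python3 - <<'E'
from h import *
im=get_image("scene"); save(im,"s3.png",(300,130,460,260),4)
E
```

```text
clock: 5.55
position: [391.4, 239.4, 106.8]
ee_rot: [0.731, -0.682, 0.0, 0.0]
contact_force: [-0.8, -0.1, 0.1]
gripper_width: 22.4
grasp_force: 60.0
clock: 6.05
position: [462.1, 244.9, 106.6]
ee_rot: [0.731, -0.682, -0.0, 0.001]
contact_force: [-4.6, -0.2, 4.3]
gripper_width: 22.7
grasp_force: 60.7
clock: 6.55
position: [531.9, 249.9, 106.7]
ee_rot: [0.731, -0.682, -0.0, 0.001]
contact_force: [-4.2, -1.2, 4.5]
gripper_width: 22.6
grasp_force: 60.7
clock: 7.05
position: [602.2, 255.1, 106.7]
ee_rot: [0.731, -0.682, -0.0, 0.001]
contact_force: [-3.9, 0.8, 4.7]
gripper_width: 23.1
grasp_force: 60.6
clock: 7.25
position: [603.2, 255.6, 106.9]
ee_rot: [0.731, -0.682, 0.001, -0.002]
contact_force: [2.6, -0.1, 1.8]
gripper_width: 23.2
grasp_force: 60.4
clock: 7.75
position: [499.4, 255.3, 156.0]
```

View pics/s3.png

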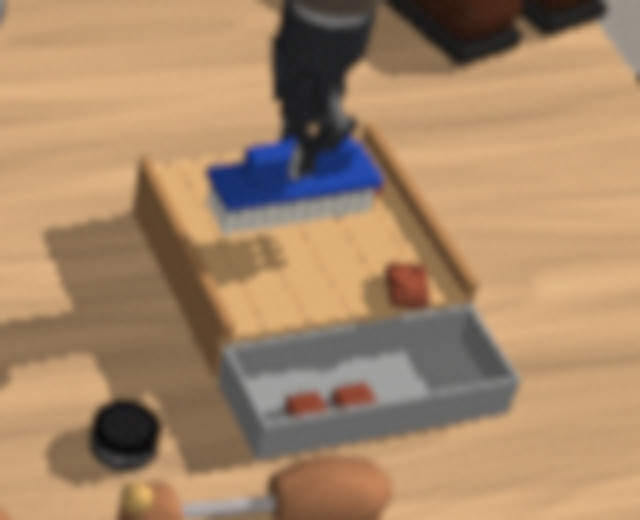

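The picture shows two clods in the tray, at (305,404) and (355,395). One is left at (408,285), and the fourth is behind the brush. Second stroke on the left side.

```bash
python3 -m jog '[[[-0.4,0.2,0],[0,0,0],1],[[-0.8,0.4,0],[0,0,0],1],[[-1,0.58,0],[0,0,0],1],[[-1,0.58,0],[0,0,0],1]]'|head -2
python3 -m jog '[[[-0.1,0,0],[0,0,0],1],[[-0.1,0,0],[0,0,0],1],[[-0.1,0,-0.2],[0,0,0],1],[[-0.1,0,-0.4],[0,0,0],1],[[-0.1,0,-0.5],[0,0,0],1],[[-0.1,0,-0.5],[0,0,0],1]]'
for i in 1 2 3; do python3 -m jog '[[[0.14,0.01,0],[0,0,0],1],[[0.28,0.021,0],[0,0,0],1],[[0.42,0.031,0],[0,0,0],1],[[0.56,0.042,0],[0,0,0],1],[[0.70,0.052,0],[0,0,0],1]]'; done
python3 -m jog '[[[0.03,0,0],[0,0,0],1],[[0.03,0,0],[0,0,0],1]]'
python3 -m jog '[[[-0.2,0,0.2],[0,0,0],1],[[-0.5,0,0.5],[0,0,0],1],[[-1,0,0.5],[0,0,0],1],[[-1,0,0.5],[0,0,0],1],[[-1,0,0.5],[0,0,0],1]]'|head -2
python3 - <<'E'
from h import *
im=get_image("scene"); save(im,"s4.png",(300,130,460,260),4)
E
```

```text
clock: 8.2
position: [400.1, 315.7, 156.2]
clock: 8.8
position: [392.1, 313.5, 106.7]
ee_rot: [0.731, -0.682, 0.0, -0.0]
contact_force: [0.2, 0.2, -3.1]
gripper_width: 22.8
grasp_force: 60.6
clock: 9.3
position: [462.6, 318.8, 106.5]
ee_rot: [0.731, -0.682, -0.0, 0.0]
contact_force: [-2.7, -0.7, 3.4]
gripper_width: 22.4
grasp_force: 61.2
clock: 9.8
position: [532.3, 323.9, 106.5]
ee_rot: [0.732, -0.682, -0.0, 0.0]
contact_force: [-3.0, -0.4, 3.3]
gripper_width: 22.7
grasp_force: 61.3
clock: 10.3
position: [602.3, 328.9, 106.5]
ee_rot: [0.732, -0.682, -0.0, 0.0]
contact_force: [-3.2, 0.4, 2.9]
gripper_width: 22.8
grasp_force: 61.2
clock: 10.5
position: [605.7, 329.1, 106.6]
ee_rot: [0.731, -0.682, 0.001, -0.001]
contact_force: [1.2, -0.7, 0.7]
gripper_width: 22.6
grasp_force: 61.0
clock: 11.0
position: [503.0, 329.2, 156.1]
```

View pics/s4.png

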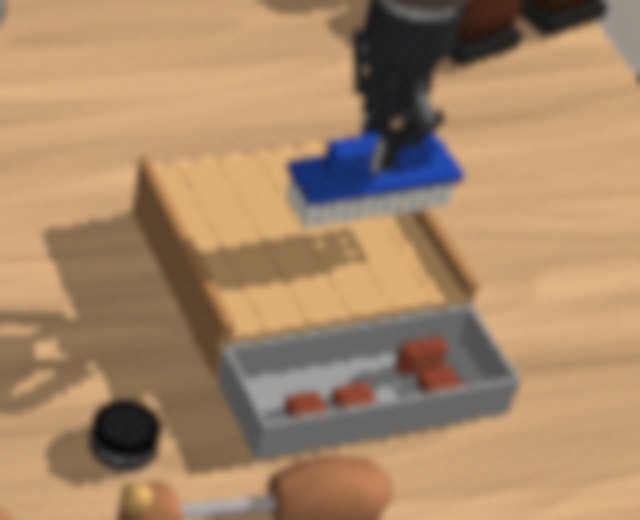

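All four clods are in the tray. Setting the brush down mid-board, then going for the black tin.

```bash
python3 -m jog '[[[-0.3,-0.46,0],[0,0,0],1],[[-0.3,-0.46,0],[0,0,0],1],[[-0.3,-0.46,-0.2],[0,0,0],1],[[-0.3,-0.46,-0.4],[0,0,0],1],[[-0.3,-0.46,-0.48],[0,0,0],1],[[-0.3,-0.46,-0.49],[0,0,0],1],[[-0.3,-0.46,-0.49],[0,0,0],1],[[-0.3,-0.46,-0.49],[0,0,0],0.4],[[-0.3,-0.46,-0.49],[0,0,0],0],[[-0.3,-0.46,-0.49],[0,0,0],-0.3],[[-0.3,-0.46,-0.49],[0,0,0],-0.3],[[-0.3,-0.46,-0.49],[0,0,0],-0.3]]'
python3 -m jog '[[[0,0,0.2],[0,0,0],-0.5],[[0,0,0.6],[0,0,0],-1],[[0,0,1],[0,0,0],-1],[[0,0,1],[0,0,0],-1]]'|head -2
for i in 1 2; do python3 -m jog '[[[0.4,-0.4,0],[0,0,-0.07],-1],[[0.8,-0.8,0],[0,0,-0.14],-1],[[0.95,-1,0],[0,0,-0.21],-1],[[0.95,-1,0],[0,0,-0.28],-1],[[0.95,-1,0],[0,0,-0.348],-1],[[0.95,-1,0],[0,0,-0.348],-1]]'|head -2; done
python3 - <<'E'
from h import *
from scipy.spatial.transform import Rotation as R
s=read_state(); y=R.from_quat(s["ee_rot"]).as_matrix()[:,1]; print(s["position"],np.degrees(np.arctan2(y[1],y[0])),s["joints"])
im=get_image("wrist"); a=im; W=cloud(im); f=im["frame"]
hsv=cv2.cvtColor(f,cv2.COLOR_RGB2HSV); m=(hsv[...,2]<50)&(W[...,2]>24)&(W[...,2]<36)&(np.hypot(W[...,0]-665,W[...,1]-71)<60)
q=W[m]; print(len(q),cv2.minEnclosingCircle(q[:,:2].astype(np.float32)),np.median(q,0))
b=get_image("scene"); save(dict(frame=np.hstack([a["frame"],b["frame"]])),"w5.png",s=0.7)
E
```

```text
clock: 12.25
position: [474.3, 283.4, 107.6]
ee_rot: [0.732, -0.682, 0.0, -0.0]
contact_force: [0.3, 0.6, 0.7]
gripper_width: 55.7
grasp_force: 0.0
clock: 12.65
position: [477.1, 285.5, 213.9]
clock: 13.25
position: [569.2, 182.8, 206.8]
clock: 13.85
position: [664.1, 83.2, 206.8]
[664.13187931  83.20776887 206.82998184] 100.67503991393204 [ 3.65663169e-01  4.76474489e-01  9.24437063e-02 -1.22670451e-04
 -1.18738364e+00 -1.75009898e+00]
3406 ((666.32666015625, 73.9869613647461), 30.19792938232422) [665.31398665  73.75822425  31.69861295]
```

View pics/w5.png

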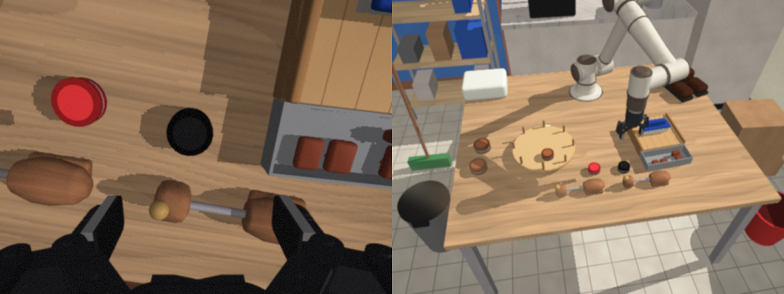

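The wrist view has the black tin at (190,132) and the red one at (78,102). The scene view shows the brush standing on the board and no yellow tin. Grasping the black tin.

```bash
python3 -m jog '[[[0.015,-0.105,-0.3],[0,0,0],-1],[[0.015,-0.105,-0.8],[0,0,0],-1],[[0.015,-0.105,-1],[0,0,0],-1]]'|head -2
python3 -m jog '[[[0,0,-0.4],[0,0,0],-1],[[0,0,-0.75],[0,0,0],-1],[[0,0,-0.95],[0,0,0],-1],[[0,0,-1],[0,0,0],-1]]'|head -2
python3 -m jog '[[[0,0,-0.05],[0,0,0],-1],[[0,0,-0.05],[0,0,0],-0.5],[[0,0,-0.05],[0,0,0],0],[[0,0,-0.05],[0,0,0],1],[[0,0,-0.05],[0,0,0],1],[[0,0,-0.05],[0,0,0],1],[[0,0,-0.05],[0,0,0],1],[[0,0,-0.05],[0,0,0],1]]'
python3 -m jog '[[[0,0,0.3],[0,0,0],1],[[0,0,0.7],[0,0,0],1],[[0,0,1],[0,0,0],1],[[0,0,1],[0,0,0],1]]'
python3 -m jog '[[[0,0,0.4],[0,0,0],1],[[0,0,0.4],[0,0,0],1],[[0,0,0.4],[0,0,0],1]]'
python3 - <<'E'
from h import *
c=np.array([490.9,-304.6])
for a in(100.7,-79.3): print(c+70*np.array([np.cos(np.radians(a)),np.sin(np.radians(a))]))
E
```

```text
clock: 14.25
position: [662.7, 72.7, 102.8]
clock: 14.65
position: [663.6, 72.8, 4.2]
clock: 15.45
position: [667.0, 73.3, 4.4]
ee_rot: [-0.092, 0.996, 0.0, 0.002]
contact_force: [-1.3, 1.7, 5.9]
gripper_width: 58.2
grasp_force: 65.0
clock: 15.85
position: [668.7, 73.4, 108.0]
ee_rot: [-0.092, 0.996, 0.001, 0.005]
contact_force: [-0.1, 1.7, -0.3]
gripper_width: 58.2
grasp_force: 64.6
clock: 16.15
position: [665.6, 72.9, 142.5]
ee_rot: [-0.091, 0.996, 0.0, 0.0]
contact_force: [0.4, 0.4, -1.6]
gripper_width: 58.4
grasp_force: 64.8
[ 477.90333692 -235.81710424]
[ 503.89666308 -373.38289576]
```

```bash
for i in 1 2 3 4; do python3 -m jog '[[[-0.23,-0.38,0],[0,0,0],1],[[-0.47,-0.773,0],[0,0,0],1],[[-0.47,-0.773,0],[0,0,0],1]]'|head -2; done
python3 -m jog '[[[0,0,0],[0,0,0],1],[[0,0,-0.3],[0,0,0],1],[[0,0,-0.6],[0,0,0],1],[[0,0,-0.7],[0,0,0],1],[[0,0,-0.7],[0,0,0],1],[[0,0,-0.7],[0,0,0],1]]'
python3 - <<'E'
from h import *
im=get_image("wrist"); save(im,"w6.png")
E
```

```text
clock: 16.45
position: [613.9, -8.2, 140.0]
clock: 16.75
position: [567.4, -85.0, 140.4]
clock: 17.05
position: [520.9, -161.7, 140.6]
clock: 17.35
position: [474.6, -238.6, 140.8]
clock: 17.95
position: [478.9, -236.1, 73.0]
ee_rot: [-0.092, 0.996, -0.0, 0.001]
contact_force: [-0.0, -0.0, -0.1]
gripper_width: 58.2
grasp_force: 65.0
```

View pics/w6.png

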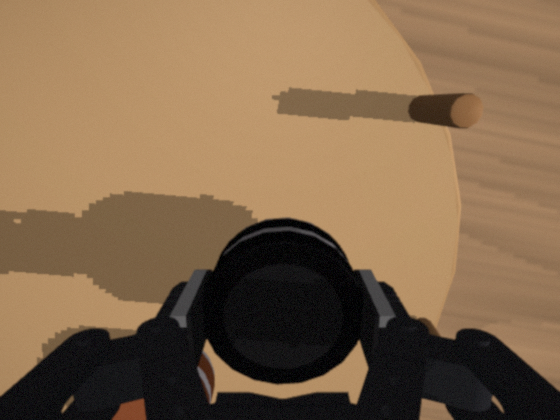

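```bash
python3 -m jog '[[[0,0,-0.15],[0,0,0],1],[[0,0,-0.25],[0,0,0],1],[[0,0,-0.25],[0,0,0],1],[[0,0,-0.25],[0,0,0],1],[[0,0,-0.25],[0,0,0],0],[[0,0,-0.25],[0,0,0],-0.6],[[0,0,-0.25],[0,0,0],-0.8],[[0,0,-0.25],[0,0,0],-0.8],[[0,0,-0.25],[0,0,0],-0.8]]'
python3 -m jog '[[[0,0,0.2],[0,0,0],-0.8],[[0,0,0.6],[0,0,0],-0.8],[[0,0,1],[0,0,0],-1],[[0,0,1],[0,0,0],-1]]'|head -2
python3 -m jog '[[[0.4,0.3,0.2],[0,0,0],-1],[[0.8,0.7,0.5],[0,0,0],-1],[[0.88,0.81,0.5],[0,0,0],-1],[[0.88,0.81,0.5],[0,0,0],-1]]'|head -2
python3 -m jog '[[[0.4,0.3,0],[0,0,0],-1],[[0.8,0.7,0],[0,0,0],-1],[[0.88,0.81,0],[0,0,0],-1],[[0.88,0.81,0],[0,0,0],-1],[[0.88,0.81,0],[0,0,0],-1]]'|head -2
python3 - <<'E'
from h import *
im=get_image("wrist"); W=cloud(im); f=im["frame"]; save(im,"w7.png",s=0.7)
hsv=cv2.cvtColor(f,cv2.COLOR_RGB2HSV); m=(hsv[...,1]>150)&(W[...,2]>26)&(W[...,2]<38)&(np.hypot(W[...,0]-654,W[...,1]+75)<60)
q=W[m]; print(read_state()["position"],len(q),cv2.minEnclosingCircle(q[:,:2].astype(np.float32)),np.median(q,0))
E
```

```text
clock: 18.9
position: [477.8, -236.4, 47.4]
ee_rot: [-0.092, 0.996, -0.0, 0.0]
contact_force: [-0.3, 0.3, 0.7]
gripper_width: 76.8
grasp_force: 0.0
clock: 19.3
position: [481.4, -237.5, 153.3]
clock: 19.7
position: [568.8, -153.1, 198.5]
clock: 20.2
position: [652.7, -74.7, 196.2]
[652.54178231 -75.16917341 196.7091955 ] 3692 ((654.3347778320312, -72.16395568847656), 30.4783935546875) [653.12728028 -72.40178444  31.67066022]
```

View pics/w7.png

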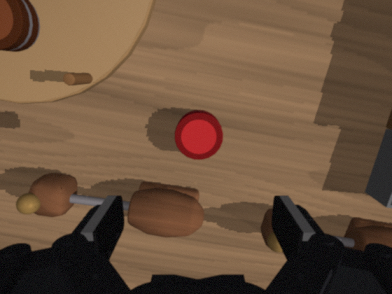

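The red tin is at (198,134), clear of the shoe trees. Same grasp.

```bash
python3 -m jog '[[[0.015,0.02,-0.3],[0,0,0],-1],[[0.015,0.02,-0.8],[0,0,0],-1],[[0.015,0.02,-1],[0,0,0],-1]]'|head -2
python3 -m jog '[[[0,0,-0.4],[0,0,0],-1],[[0,0,-0.7],[0,0,0],-1],[[0,0,-0.87],[0,0,0],-1],[[0,0,-0.915],[0,0,0],-1],[[0,0,-0.915],[0,0,0],-1],[[0,0,-0.915],[0,0,0],-0.5],[[0,0,-0.915],[0,0,0],0],[[0,0,-0.915],[0,0,0],1],[[0,0,-0.915],[0,0,0],1],[[0,0,-0.915],[0,0,0],1],[[0,0,-0.915],[0,0,0],1],[[0,0,-0.915],[0,0,0],1]]'
python3 -m jog '[[[0,0,0.3],[0,0,0],1],[[0,0,0.7],[0,0,0],1],[[0,0,1],[0,0,0],1],[[0,0,1],[0,0,0],1]]'
python3 -m jog '[[[0,0,0.4],[0,0,0],1],[[0,0,0.4],[0,0,0],1],[[0,0,0.4],[0,0,0],1],[[0,0,0.4],[0,0,0],1]]'
python3 - <<'E'
from loc import *
im=get_image("top"); W=cloud(im);loc(W,im["frame"])
c=np.array([490.9,-304.6]); X,Y,Z=[W[...,i] for i in range(3)]
m=((Z>66)&(Z<80)&(np.hypot(X-c[0],Y-c[1])<135)).astype(np.uint8)
n,l,st,ce=cv2.connectedComponentsWithStats(m)
for i in range(1,n):
    if st[i,4]>40: q=W[l==i]; print("disc obj",st[i,4],cv2.minEnclosingCircle(q[:,:2].astype(np.float32)),np.median(im["frame"][l==i],0))
E
```

```text
clock: 20.55
position: [651.1, -73.8, 93.2]
clock: 21.75
position: [656.6, -72.4, 8.1]
ee_rot: [-0.092, 0.996, -0.0, 0.002]
contact_force: [-1.0, 0.2, 6.3]
gripper_width: 58.2
grasp_force: 65.1
clock: 22.15
position: [658.4, -72.3, 111.8]
ee_rot: [-0.092, 0.996, -0.0, 0.006]
contact_force: [0.1, 0.5, -0.7]
gripper_width: 58.3
grasp_force: 64.6
clock: 22.55
position: [654.1, -72.3, 144.2]
ee_rot: [-0.091, 0.996, 0.0, -0.001]
contact_force: [0.1, 0.0, -1.8]
gripper_width: 58.2
grasp_force: 64.7
red 169 px [242. 162.] med [638.3 -75.  166.3] circ 637.3 -74.9 24.6 rect [638.7 -74.6] [28.1 49.1] 11.5
black 397 px [307. 232.] med [ 476.8 -236.2   73.4] circ 476.6 -237.0 29.7 rect [ 476.4 -236.7] [54.2 57.5] 88.7
blue 772 px [ 90. 236.] med [468.7 306.   99.7] circ 482.8 315.2 63.4 rect [473.1 315.1] [ 57.5 120.9] 0.1
brown 122 px [ 86. 184.] med [620.2 351.9  34.7] circ 619.0 354.1 21.8 rect [624.5 354.8] [26.2 43.5] 6.6
brown 119 px [446. 207.] med [ 540.9 -608.9   40.5] circ 544.6 -613.6 30.5 rect [ 542.7 -611.5] [60.4 37.2] 42.6
brown 83 px [449. 264.] med [ 390.5 -603.9   40.2] circ 39
[... 310 characters left out ...]
39.9 -318.1   86.3] circ 639.5 -318.4 5.5 rect [ 639.4 -317.8] [9.9 8.8] 83.7
posts 18 px [296. 182.] med [ 605.1 -209.6   87.9] circ 605.6 -209.6 5.6 rect [ 605.7 -209.7] [10.1 10.2] 1.6
posts 18 px [276. 221.] med [ 503.7 -156.2   86.9] circ 505.2 -155.6 5.9 rect [ 504.8 -155.9] [ 9.3 10.6] 9.5
posts 18 px [290. 264.] med [ 394.6 -189.4   85.2] circ 394.8 -189.3 5.5 rect [ 395.2 -188.9] [ 8.9 10.5] 43.2
posts 10 px [373. 270.] med [ 375.9 -396.4   88.3] circ 376.0 -397.4 5.1 rect [ 375.9 -396.8] [ 3.9 10. ] 88.8
disc obj 430 ((563.5474853515625, -290.9248046875), 30.97971534729004) [134.5  81.   44. ]
disc obj 439 ((477.1235046386719, -237.32713317871094), 30.736713409423828) [28. 28. 29.]
```

```bash
for i in 1 2 3 4; do python3 -m jog '[[[-0.19,-0.38,0],[0,0,0],1],[[-0.375,-0.753,0],[0,0,0],1],[[-0.375,-0.753,0],[0,0,0],1]]'|head -2; done
python3 -m jog '[[[0,0,0],[0,0,0],1],[[0,0,-0.3],[0,0,0],1],[[0,0,-0.6],[0,0,0],1],[[0,0,-0.8],[0,0,0],1],[[0,0,-0.9],[0,0,0],1],[[0,0,-0.92],[0,0,0],1],[[0,0,-0.92],[0,0,0],1],[[0,0,-0.92],[0,0,0],0],[[0,0,-0.92],[0,0,0],-0.6],[[0,0,-0.92],[0,0,0],-0.8],[[0,0,-0.92],[0,0,0],-0.8],[[0,0,-0.92],[0,0,0],-0.8]]'
python3 -m jog '[[[0,0,0.2],[0,0,0],-0.8],[[0,0,0.6],[0,0,0],-0.8],[[0,0,1],[0,0,0],-0.8],[[0,0,1],[0,0,0],-0.8]]'
python3 - <<'E'
from h import *
a=get_image("wrist"); b=get_image("scene"); save(dict(frame=np.hstack([a["frame"],b["frame"]])),"w8.png",s=0.7)
E
```

```text
clock: 22.9
position: [614.5, -151.0, 144.1]
clock: 23.2
position: [577.3, -226.0, 144.4]
clock: 23.5
position: [540.4, -301.0, 144.5]
clock: 23.8
position: [503.4, -376.1, 144.6]
clock: 25.0
position: [505.3, -373.8, 54.3]
ee_rot: [-0.092, 0.996, -0.0, 0.0]
contact_force: [0.0, -0.2, -0.3]
gripper_width: 77.0
grasp_force: 0.0
clock: 25.4
position: [508.5, -375.7, 161.0]
ee_rot: [-0.092, 0.996, -0.004, 0.005]
contact_force: [0.5, 0.5, -0.8]
gripper_width: 76.8
grasp_force: 0.0
```

View pics/w8.png

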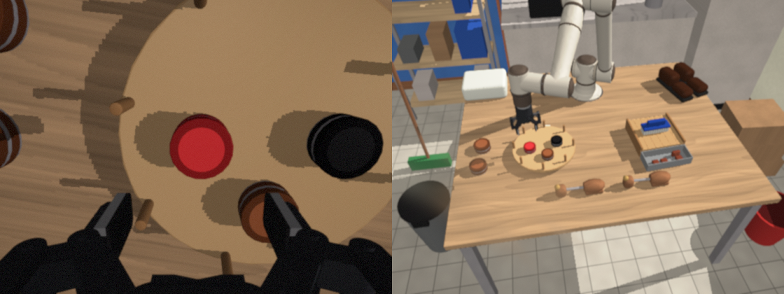

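The wrist view shows red at (201,146), black at (345,145) and brown at (265,210) on the disc. Next I straddle the rear post at about -5° and plan an arc of about 160° counter-clockwise.

```bash
python3 -m jog '[[[0.34,0.14,0],[0,0,-0.035],-0.5],[[0.68,0.28,0],[0,0,-0.07],0.3],[[0.68,0.28,0],[0,0,-0.07],0.3]]'|head -2
python3 -m jog '[[[0.34,0.14,0],[0,0,-0.035],0.3],[[0.68,0.28,0],[0,0,-0.063],0.3],[[0.68,0.28,0],[0,0,-0.063],0.3],[[0.68,0.28,0],[0,0,-0.063],0.3],[[0.68,0.28,0],[0,0,-0.063],0.3]]'
cat > plan.py <<'E'
from h import *
from loc import loc
from scipy.spatial.transform import Rotation as R
def st():
    s=read_state(); y=R.from_quat(s["ee_rot"]).as_matrix()[:,1]; print(s["position"].round(1),np.degrees(np.arctan2(y[1],y[0])).round(2),s["gripper_width"],s["contact_force"])
def disc(n="top"):
    im=get_image(n); W=cloud(im); c=np.array([490.9,-304.6]); X,Y,Z=[W[...,i] for i in range(3)]; rr=np.hypot(X-c[0],Y-c[1])
    for nm,m,a in(("tin",(Z>66)&(Z<80)&(rr<135),40),("post",(Z>80)&(Z<100)&(rr>138)&(rr<165),4)):
        k,l,s_,ce=cv2.connectedComponentsWithStats(m.astype(np.uint8))
        for i in range(1,k):
            if s_[i,4]>a:
                q=W[l==i]; p,r=cv2.minEnclosingCircle(q[:,:2].astype(np.float32)); d=np.array(p)-c
                print(nm,s_[i,4],np.round(p,1),round(r,1),"polar",np.hypot(*d).round(1),np.degrees(np.arctan2(d[1],d[0])).round(1),np.median(im["frame"][l==i],0))
    return im
def arc(f0,f1,n,r=150):
    p=lambda f:r*np.array([np.cos(np.radians(f)),np.sin(np.radians(f))])
    for k in range(1,n+1):
        f=f0+(f1-f0)*k/n; d=(p(f)-p(f0))/100; print([[round(d[0],2),round(d[1],2),0],[0,0,round((f-f0)/120,3)],.5])
E
python3 - <<'E'
from plan import *
st(); disc()
for f in range(5): arc(-5.3+32*f,26.7+32*f,8); print()
E
```

```text
clock: 25.8
position: [575.7, -343.8, 151.5]
clock: 26.3
position: [639.8, -317.8, 152.7]
ee_rot: [0.048, 0.999, 0.0, -0.001]
contact_force: [-0.6, 0.6, -0.2]
gripper_width: 29.5
grasp_force: 0.0
[ 639.8 -317.8  152.7] 84.54 29.53795574155665 [-0.61256499  0.55713936 -0.20393756]
tin 428 [ 563.4 -290.6] 31.0 polar 73.8 11.0 [133.  81.  44.]
tin 438 [ 503.5 -375.5] 31.0 polar 72.0 -79.9 [181.  40.  44.]
tin 436 [ 477.  -237.3] 30.6 polar 68.7 101.7 [27.  27.  27.5]
post 18 [ 639.2 -318.3] 5.4 polar 148.9 -5.3 [147.5 110.   64.5]
post 18 [ 606.4 -209.6] 5.7 polar 149.5 39.4 [151.5 114.5  67.5]
post 18 [ 586.9 -419.8] 6.3 polar 150.0 -50.2 [142.  106.5  65.5]
post 19 [ 476.7 -453.7] 5.7 polar 149.8 -95.4 [143. 108.  66.]
post 18 [ 394.7 -189.5] 5.6 polar 150.0 129.9 [148.5 111.5  68. ]
post 20 [ 375.6 -400.1] 5.9 polar 149.8 -140.4 [150.  113.5  69. ]
post 19 [ 342.  -290.6] 6.0 polar 149.5 174.6 [153. 116.  71.]
[[np.float64(0.01), np.float64(0.1), 0], [0, 0, 0.033], 0.5]
[[np.float64(0.0), np.float64(0.21), 0], [0, 0, 0.067], 0.5]
[[np.float64(-0.0), np.float64(0.31), 0], [0, 0, 0.1],
[... 1630 characters left out ...]
0.5]
[[np.float64(-0.61), np.float64(-0.14), 0], [0, 0, 0.2], 0.5]
[[np.float64(-0.7), np.float64(-0.18), 0], [0, 0, 0.233], 0.5]
[[np.float64(-0.79), np.float64(-0.24), 0], [0, 0, 0.267], 0.5]

[[np.float64(-0.09), np.float64(-0.06), 0], [0, 0, 0.033], 0.5]
[[np.float64(-0.17), np.float64(-0.13), 0], [0, 0, 0.067], 0.5]
[[np.float64(-0.24), np.float64(-0.2), 0], [0, 0, 0.1], 0.5]
[[np.float64(-0.32), np.float64(-0.27), 0], [0, 0, 0.133], 0.5]
[[np.float64(-0.38), np.float64(-0.35), 0], [0, 0, 0.167], 0.5]
[[np.float64(-0.44), np.float64(-0.44), 0], [0, 0, 0.2], 0.5]
[[np.float64(-0.5), np.float64(-0.53), 0], [0, 0, 0.233], 0.5]
[[np.float64(-0.55), np.float64(-0.62), 0], [0, 0, 0.267], 0.5]
```

```bash
python3 -m jog '[[[0,0,-0.3],[0,0,0],0.3],[[0,0,-0.6],[0,0,0],0.3],[[0,0,-0.85],[0,0,0],0.3],[[0,0,-0.93],[0,0,0],0.3],[[0,0,-0.93],[0,0,0],0.5],[[0,0,-0.93],[0,0,0],0.5],[[0,0,-0.93],[0,0,0],0.5]]'
python3 -m jog '[[[0,0.05,0],[0,0,0.017],0.5],[[0,0.1,0],[0,0,0.033],0.5],[[0,0.21,0],[0,0,0.067],0.5],[[0,0.31,0],[0,0,0.1],0.5],[[-0.02,0.42,0],[0,0,0.133],0.5],[[-0.04,0.52,0],[0,0,0.167],0.5],[[-0.07,0.62,0],[0,0,0.2],0.5],[[-0.11,0.72,0],[0,0,0.233],0.5],[[-0.15,0.81,0],[0,0,0.267],0.5]]'
python3 - <<'E'
from plan import *
st(); disc()
E
```

```text
clock: 27.05
position: [642.2, -318.1, 63.0]
ee_rot: [0.047, 0.999, -0.001, 0.002]
contact_force: [0.4, -0.5, 0.4]
gripper_width: 21.5
grasp_force: 0.0
clock: 27.95
position: [626.3, -235.7, 61.3]
ee_rot: [-0.232, 0.973, -0.0, 0.0]
contact_force: [-0.7, -0.3, 0.2]
gripper_width: 21.3
grasp_force: 0.3
[ 626.3 -235.7   61.3] 116.89 21.31415201763032 [-0.71084047 -0.25724195  0.24107565]
tin 428 [ 545.8 -256.6] 30.7 polar 73.0 41.2 [133.5  82.   44. ]
tin 431 [ 537.4 -359.7] 31.3 polar 72.1 -49.9 [185.  40.  43.]
tin 444 [ 445.  -253.9] 30.5 polar 68.4 132.2 [29. 28. 29.]
post 20 [ 632.1 -355.3] 6.6 polar 150.0 -19.8 [107.   79.5  46.5]
post 21 [ 554.6 -440.3] 6.1 polar 149.9 -64.9 [145. 109.  67.]
post 18 [ 542.6 -164.1] 6.0 polar 149.7 69.8 [153.5 117.5  71. ]
post 19 [ 440.4 -445.3] 5.8 polar 149.5 -109.7 [149. 111.  67.]
post 17 [ 427.5 -170. ] 5.6 polar 148.8 115.2 [149. 114.  69.]
post 18 [ 355.7 -368.7] 5.8 polar 149.7 -154.6 [149.5 112.5  68.5]
post 17 [ 351.3 -253.3] 5.7 polar 148.8 159.8 [155. 118.  74.]
```

The straddle push works: the disc turned 30°. Continuing the arc.

```bash
python3 -m jog '[[[-0.05,0.09,0],[0,0,0.033],0.5],[[-0.11,0.18,0],[0,0,0.067],0.5],[[-0.17,0.26,0],[0,0,0.1],0.5],[[-0.24,0.34,0],[0,0,0.133],0.5],[[-0.31,0.42,0],[0,0,0.167],0.5],[[-0.39,0.49,0],[0,0,0.2],0.5],[[-0.47,0.55,0],[0,0,0.233],0.5],[[-0.56,0.61,0],[0,0,0.267],0.5]]'
python3 -m jog '[[[-0.09,0.05,0],[0,0,0.033],0.5],[[-0.19,0.1,0],[0,0,0.067],0.5],[[-0.28,0.13,0],[0,0,0.1],0.5],[[-0.38,0.17,0],[0,0,0.133],0.5],[[-0.49,0.19,0],[0,0,0.167],0.5],[[-0.59,0.21,0],[0,0,0.2],0.5],[[-0.69,0.22,0],[0,0,0.233],0.5],[[-0.8,0.22,0],[0,0,0.267],0.5]]'
python3 -m jog '[[[-0.1,0,0],[0,0,0.033],0.5],[[-0.21,-0.02,0],[0,0,0.067],0.5],[[-0.31,-0.04,0],[0,0,0.1],0.5],[[-0.41,-0.06,0],[0,0,0.133],0.5],[[-0.51,-0.1,0],[0,0,0.167],0.5],[[-0.61,-0.14,0],[0,0,0.2],0.5],[[-0.7,-0.18,0],[0,0,0.233],0.5],[[-0.79,-0.24,0],[0,0,0.267],0.5]]'
python3 -c "
from plan import *
st()"
python3 -m jog '[[[-0.09,-0.06,0],[0,0,0.033],0.5],[[-0.17,-0.13,0],[0,0,0.067],0.5],[[-0.24,-0.2,0],[0,0,0.1],0.5],[[-0.32,-0.27,0],[0,0,0.133],0.5],[[-0.38,-0.35,0],[0,0,0.167],0.5],[[-0.44,-0.44,0],[0,0,0.2],0.5],[[-0.5,-0.53,0],[0,0,0.233],0.5],[[-0.55,-0.62,0],[0,0,0.267],0.5],[[-0.55,-0.62,0],[0,0,0.267],0.5],[[-0.55,-0.62,0],[0,0,0.267],0.5]]'
python3 - <<'E'
from plan import *
st(); disc()
E
```

```text
clock: 28.8
position: [570.6, -175.2, 61.3]
ee_rot: [-0.491, 0.871, -0.0, 0.001]
contact_force: [0.7, -0.6, 0.1]
gripper_width: 21.5
grasp_force: 0.3
clock: 29.6
position: [490.8, -153.3, 61.5]
ee_rot: [0.713, -0.702, 0.001, -0.001]
contact_force: [-0.3, -0.1, 0.5]
gripper_width: 21.6
grasp_force: 0.3
clock: 30.4
position: [411.6, -177.5, 61.4]
ee_rot: [0.879, -0.478, 0.001, -0.0]
contact_force: [0.9, -0.0, 0.5]
gripper_width: 21.4
grasp_force: 0.3
[ 411.6 -177.5   61.4] -147.07 21.373618618485306 [ 0.86194326 -0.003101    0.54495967]
clock: 31.4
position: [356.5, -239.6, 61.1]
ee_rot: [0.976, -0.219, 0.0, 0.0]
contact_force: [0.0, -0.4, -0.2]
gripper_width: 21.3
grasp_force: 0.0
[ 356.5 -239.6   61.1] -115.35 21.266028042880972 [ 0.01636286 -0.35490576 -0.2399528 ]
tin 436 [ 502.6 -234.4] 30.6 polar 71.1 80.5 [186.  41.  44.]
tin 443 [ 481.8 -372.7] 30.9 polar 68.7 -97.6 [25. 25. 25.]
tin 156 [ 421.6 -295. ] 29.7 polar 69.9 172.1 [120.5  76.   43.5]
post 17 [ 630.6 -253.1] 5.0 polar 148.9 20.2 [147. 112.  67.]
post 17 [ 626.7 -367.4] 5.9 polar 149.6 -24.8 [149. 112.  68.]
post 17 [ 554.  -169.2] 5.5 polar 149.4 65.0 [153. 115.  69.]
post 18 [ 541.7 -444.3] 5.7 polar 148.7 -70.0 [149. 112.  67.]
post 20 [ 427.8 -439.8] 5.4 polar 149.2 -115.0 [112.  83.  50.]
post 19 [ 349.6 -355.4] 5.5 polar 150.2 -160.2 [114.  85.  49.]
```

```bash
python3 -m jog '[[[0,0,0],[0,0,0],0.3],[[0,0,0],[0,0,0],0.3],[[0,0,0.2],[0,0,0],0.3],[[0,0,0.6],[0,0,0],0.3],[[0,0,1],[0,0,0],0.3],[[0,0,1],[0,0,0],0.3]]'|head -2
python3 -m jog '[[[0,0.3,0.3],[0,0,0],0.3],[[0,0.7,0.6],[0,0,0],0.3],[[0,1,0.8],[0,0,0],0.3],[[0,1,0.8],[0,0,0],0.3],[[0,1,0.8],[0,0,0],0.3],[[0,1,0.8],[0,0,0],0.3]]'
python3 - <<'E'
from plan import *
a=disc(); b=get_image("scene"); save(dict(frame=np.hstack([a["frame"],b["frame"]])),"f.png",s=0.7)
E
```

```text
clock: 32.05
position: [359.8, -240.6, 165.9]
clock: 32.65
position: [355.5, -139.8, 239.6]
ee_rot: [0.976, -0.219, -0.001, 0.0]
contact_force: [-0.9, 0.3, -0.2]
gripper_width: 30.1
grasp_force: 0.0
tin 433 [ 503.1 -234.1] 30.8 polar 71.5 80.2 [183.  39.  43.]
tin 444 [ 481.2 -373.1] 30.6 polar 69.2 -98.1 [26. 26. 27.]
tin 445 [ 418.4 -293.7] 30.5 polar 73.3 171.5 [137.  83.  45.]
post 17 [ 631.3 -252.5] 5.3 polar 149.7 20.4 [141. 105.  65.]
post 17 [ 626.9 -367.5] 5.9 polar 149.8 -24.8 [142. 108.  64.]
post 16 [ 554.8 -169.2] 5.9 polar 149.7 64.8 [149.5 113.   67. ]
post 18 [ 541.7 -445.3] 5.9 polar 149.6 -70.1 [146.5 108.5  66. ]
post 18 [ 428.3 -440.4] 5.6 polar 149.5 -114.8 [110.   83.   51.5]
post 18 [ 355.1 -241.6] 5.6 polar 149.7 155.1 [147.  115.   70.5]
post 19 [ 350.6 -356.9] 6.0 polar 149.8 -159.5 [145. 108.  69.]
```

View pics/f.png

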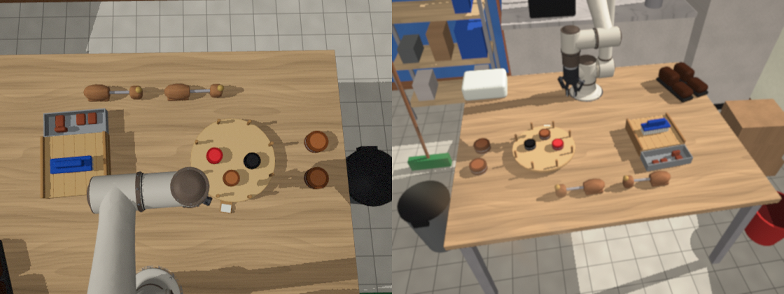

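The top view shows brown at (231,178) in front of the label (226,208), with red and black also inside the posts. The brush stands on the board at (70,165) and the clay is in the tray. Handing in.

```bash
python3 -c "
from bench import job_done; print(job_done())"
```

```text
the job is handed in; nothing more can be done
None
```

I handed the job in at about 33 s of the 210 s; the judge returned no verdict, but my last pictures show all four clods in the tray, the brush standing on the cleared board, and black and red flat on the turntable (no yellow tin present) with brown within 1° of the line to the label plate.

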